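# Open the tube chute over the box

### The arm

A 6-joint arm with a two-finger parallel gripper is mounted at the origin on the work surface. World frame = base frame: x ahead of the robot, y to its left, z up, the work surface at z = 0. Lengths are in m, angles in rad, forces in N, time in s.
With the tool pointing down it reaches from about 0.25 to 0.725 m from the base axis. Payload 4 kg.
Tool frame: the origin (TCP) lies midway between the tips of the shut fingers; the grasp point (between the pads) lies 19 mm behind it; y points along the fingers, z is the direction in which the jaws open and shut, and the axes are right-handed (so a half turn about y gives the same grasp; the last joint's range is limited). The gripper opens to 85 mm and grips with 20 to 120 N. Pads are 22 mm wide; open, the fingers measure 114 mm over their backs; the gripper's body (76 mm by 85 mm) begins 54 mm behind the grasp point. The pads swing forward as they close: fully open they stand 13 mm farther back than shut.
Start: joints at [-1.275, 0.241, 0.005, 1.335, 0, 1.571], TCP at [0.146, -0.478, 0.211] pointing down, gripper open.
Joint ranges: [-2.72, 2.72], [-1.05, 1.87], [-1.09, 1.28], [-1.99, 2.15], [-1.42, 1.44], [-3.14, 3.14]. Speed limits (rad/s): [2.79, 2.79, 3.14, 3.14, 3.14, 3.14].

### API

Orientations are given as a unit quaternion [x, y, z, w].
In Python, from workcell import bot gives the robot as it stands. The module is installed in compiled form; this text tells all that it offers.
- The arm moves only by the shell command python3 -m handwheel 'ROWS' [OPENING]. ROWS is JSON, a list of rows, each a list of 6 numbers: the shift along the tool's x, y, z in units of 25 mm (1.0 is 25 mm), then the turn, a rotation vector about the tool's x, y, z in units of 10 degrees (1.0 is 10 degrees). A call has exactly 5 rows; each row is the pose to reach, as a shift and turn from the pose commanded when the call began, along the tool's axes at that moment; what a row does not reach only later rows make up. A row lasts 1/8 s, in which the tool goes at most 62.5 mm and 10.7 degrees, less where a joint would pass 70% of its speed; a pose out of reach is approached as far as the arm can. A call with a gripper value outside its range is refused whole. OPENING is the gripper command: -1 is shut, 1 is fully open, values between are in proportion, set as the call begins (- or left out, the last holds). The fingers move at their own pace and stop on an object; the grip force is fixed at half the most. Time passes only in rows, so rows that repeat a pose let the fingers close, or fill a call up. It gives the time, the measured TCP pose, the force and the opening at its end, in the units of the state.
- bot.get_obs(): the state, without advancing time (a new reading comes with each control period).
- bot.camera(name): name is "side" or "top"; returns a dict with "color" (420x560x3 uint8, red, green, blue), "fx", "fy", "cx", "cy" (pixels), "dist_coeffs" ([k1, k2, p1, p2, k3] as OpenCV has them; the pictures are not rectified), "rvec" (rotation vector, rad) and "tvec" (3), from world to camera coordinates, as OpenCV has them. Camera axes: x right, y down, z forward; pixel columns grow to the right and rows downward; lengths in m; the calibration is good to about 2 mm. A picture is of the moment at which its call begins. There is no depth.
- bot.job_done(): hands the job in, once; it reports no verdict.
The state is a dict: "clock": time; "joint_pos": joint angles; "joint_vel": joint speeds; "tau": joint torques, N m; "eef_pos": TCP position; "tool_rot": TCP orientation; "ft_force": force on the tool from outside, world axes, zero at the start; "ft_torque": the same for the moment, N m; "grip_width": finger opening in m.
Only numpy, scipy, OpenCV 4.12 (cv2) and the standard library are available. Lean on these libraries where they do the work, as an engineer would, in place of code of your own. Each camera call takes 0.05 s, during which the arm holds its last target.

### The job

Push the sliding grey box along its rail until it stands centred under the mouth of the sloping tube chute. Then swing the chute's weighted stop up and over by its bar, towards the high end of the chute, until it lies fully open and stays there by itself, so that all three tubes roll down into the box. Leave the box under the mouth, and do not disturb the cup, the spectacle case or the screwdriver.

Things in the scene. Friction and masses are not known exactly. Their poses are not given: they have to be found in the camera images.
- station: Fixed unit: slide rail with a sloping tube chute across it. Origin at bench height on the rail, below the chute mouth; x points to the chute's high end (roughly away from the robot), y along the rail, z up. Rail y -291 to +171 mm. Chute 72 mm wide, lip at x 40, z 96 mm, rising 14 degrees to x 171, z 129; walls 22 mm high. Hinge cheeks at y +-38, x 39 to 61, up to z 158 mm.
- chute_mouth (a point): Point where the box's centre belongs (centre of the drop), at station x = 0, y = 0, z = 92 mm; same axes as the station.
- box_slide (a joint): Position of the grey open box along the rail, m, 0 to 0.27, growing towards the station's +y. 0.20 is exactly centred under the chute mouth; there is no stop or detent there and it can be pushed beyond. The box starts short of the mouth, on the -y side. About 0.5 kg; needs 2 to 4 N to move and stays where it is left.
- box_floor (a point): Centre of the box's inner floor, 25 mm above the bench; axes as the station. The box is 140 mm (x) by 130 mm (y), walls 3 mm, rim 84 mm above the bench, 8 mm under the chute lip.
- push_tab (a point): On the upright steel push plate, which stands on the carriage 115 mm to the -y side of the box's centre: 60 mm wide (x), 6 mm thick (y), from 22 to 102 mm above the bench. The point is at mid-thickness, 92 mm above the bench; axes as the station. Push its -y face towards +y.
- stop (a joint): Angle of the weighted stop, rad: 0 closed (at the start; flap hangs in front of the tubes, bar leans to the station's -x), 1.75 fully open against its end (flap raised out to -x, bar lying over to +x). Balance point about 0.8: below it falls shut, beyond it falls open by itself. 1.5 to 3 N on the bar moves it.
- stop_bar (a point): Centre of the stop's weighted cross bar: round, 18 mm thick, 100 mm long along the station's y, on a thin arm 100 mm from the hinge. Closed, it is 71 mm to the -x side of the hinge and 71 mm above it; pushed towards +x it swings up and over, to 82 mm on the +x side and 57 mm above the hinge.
- stop_hinge (a point): The stop's hinge axis (along the station's y), at station x = 45 mm, y = 0, z = 150 mm.
- tube0: Capped plastic tube of nose pads, 25 mm thick, 56 mm long, about 30 g; lies across the chute (its own y is its length), origin at its centre. Lowest of the three, behind the stop's flap.
- tube1: Same kind of tube, the middle one.
- tube2: Same kind of tube, the highest one.
- cup: Bystander: white plastic cup, 72 mm wide, 95 mm high, standing; origin under its centre.
- case: Bystander: black spectacle case, 62 x 160 x 45 mm, its length along its own y; origin under its centre.
- driver: Bystander: screwdriver lying on the bench, about 200 mm long along its own x; origin near its middle, on the bench.
Things that resemble listed ones, but are neither listed nor needed, are in the scene too. What is shaped like the tube2 but blue or yellow is not meant.

How it is judged:
On the way, in this order (a step that is already met when the one before it is completed fails the run):
1. the box stands still, centred under the chute mouth, with the stop still closed and all tubes behind it (value of joint box_slide between 0.178 and 0.222 m and velocity of joint box_slide between -0.02 and 0.02 m/s and value of joint stop below 0.25 rad and height (world z) of each of tube0, tube1, tube2 above 0.1 m), for 0.2 s.
2. the stop lies fully open (value of joint stop above 1.6 rad), for 0.2 s.
At the end, for the whole second after the job is handed in: The stop is open beyond 1.6 rad and still, the box is at rest within 22 mm of centred under the chute mouth, and all three tubes lie at rest inside the box (value of joint stop above 1.6 rad and velocity of joint stop between -0.05 and 0.05 rad/s and value of joint box_slide between 0.178 and 0.222 m and velocity of joint box_slide between -0.02 and 0.02 m/s and x of tube0 in the frame of box_floor between -0.07 and 0.07 m and y of tube0 in the frame of box_floor between -0.065 and 0.065 m and z of tube0 in the frame of box_floor between 0 and 0.055 m and linear speed of each of tube0, tube1, tube2 below 0.03 m/s and x of tube1 in the frame of box_floor between -0.07 and 0.07 m and y of tube1 in the frame of box_floor between -0.065 and 0.065 m and z of tube1 in the frame of box_floor between 0 and 0.055 m and x of tube2 in the frame of box_floor between -0.07 and 0.07 m and y of tube2 in the frame of box_floor between -0.065 and 0.065 m and z of tube2 in the frame of box_floor between 0 and 0.055 m); the robot touches nothing.
It fails at once if a tube falls onto the bench (height (world z) of any of tube0, tube1, tube2 below 0.022 m).
It fails at once if the cup is moved more than 20 mm or tipped (distance of cup from where it was at the start of the episode above 0.02 m or angle between cup's own z axis and vertical above 0.3 rad).
It fails at once if the spectacle case is moved more than 20 mm (distance of case from where it was at the start of the episode above 0.02 m).
It fails at once if the screwdriver is moved more than 20 mm (distance of driver from where it was at the start of the episode above 0.02 m).
It also fails if it takes over 51 s, if anything falls off the work surface, if the arm or the gripper's body presses on something with over 40 N, if the wrist force passes 120 N, or if a joint passes its speed limit or range.

## Working session

There is one attempt and no reset: what is moved stays moved. The work goes in short steps, Python scripts to look and compute and a shell command to move; the robot and the scene stay as the last step left them, time stands still between calls to the robot, and variables do not carry over. Pictures are saved under pics/ and viewed, and the job is handed in when it is done.

```bash
mkdir -p pics; python3 - <<'E'
from workcell import bot
import cv2
for n in("side","top"):
    c=bot.camera(n); cv2.imwrite(f"pics/{n}0.png",c["color"][:,:,::-1])
    print(n,c["fx"],c["cx"],c["cy"],c["dist_coeffs"],c["rvec"],c["tvec"])
print(bot.get_obs())
E
```

```text
side 502.15067979441466 286.5352672157725 205.84096356627674 [-0.00177611  0.          0.          0.          0.        ] [ 2.19157247 -0.53036919  0.27921264] [-0.51035325  0.27583975  1.22589278]
top 531.369363410788 285.2203659006513 210.7122277619674 [0.03190347 0.         0.         0.         0.        ] [ 2.14060645 -2.14745847  0.18381156] [-0.01444761  0.58134183  1.59101804]
{'clock': 0.1, 'joint_pos': array([-1.27499412e+00,  2.41339901e-01,  3.84033442e-03,  1.33522860e+00,
       -4.39190362e-06,  1.57079255e+00]), 'joint_vel': array([-0.00095188, -0.00118093,  0.00375445, -0.00110976, -0.00059648,
       -0.0018972 ]), 'tau': array([-1.29700129e-04, -3.73138046e+01,  2.53010273e+01,  1.08224584e-02,
        4.26279758e-07, -1.74949957e-05]), 'eef_pos': array([ 0.14556991, -0.47768622,  0.21019381]), 'tool_rot': array([-0.10430446,  0.70006178, -0.69871114,  0.10410009]), 'ft_force': array([0.24539714, 0.20211363, 0.29573163]), 'ft_torque': array([-0.00188613,  0.02328629,  0.01719232]), 'grip_width': 0.08527601647422979}
```

View pics/side0.png

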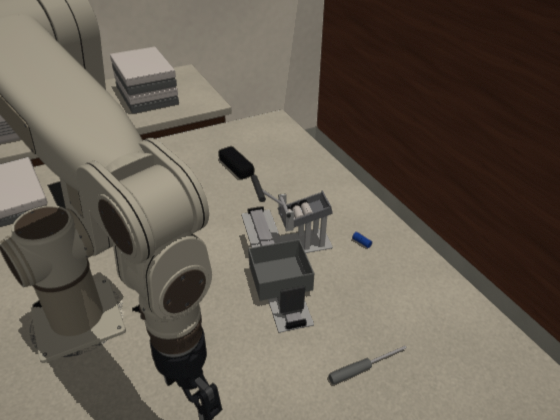

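View pics/top0.png

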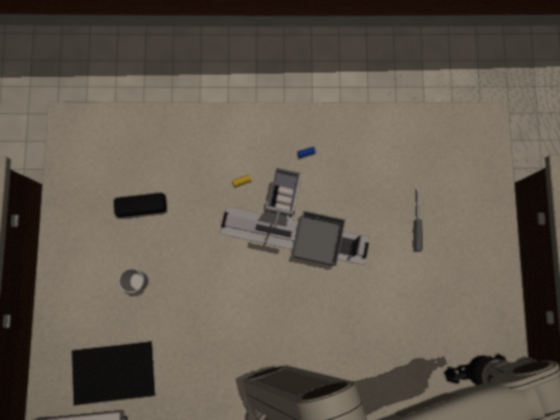

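The top view shows the station at about (290,225). The grey box is at (318,240) with its plate at (350,246), the chute at (283,190) and the cross bar at about (275,230). The case is at (140,205), the cup at (133,282), the driver at (418,225), and the blue (306,153) and yellow (242,181) decoy tubes lie loose. I'll crop in closer.

```bash
python3 - <<'E'
import cv2
a=cv2.imread("pics/top0.png")[160:280,210:380]; b=cv2.imread("pics/side0.png")[170:340,210:360]
cv2.imwrite("pics/top0c.png",cv2.resize(cv2.convertScaleAbs(a,alpha=1.3,beta=15),None,fx=4.6,fy=4.6,interpolation=cv2.INTER_CUBIC))
cv2.imwrite("pics/side0c.png",cv2.resize(cv2.convertScaleAbs(b,alpha=1.3,beta=15),None,fx=3.5,fy=3.5,interpolation=cv2.INTER_CUBIC))
E
```

```text
(no output)
```

View pics/top0c.png

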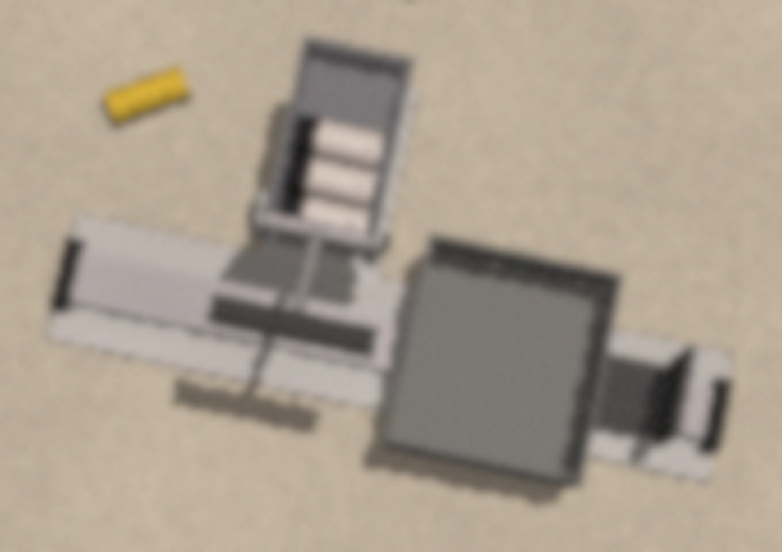

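View pics/side0c.png

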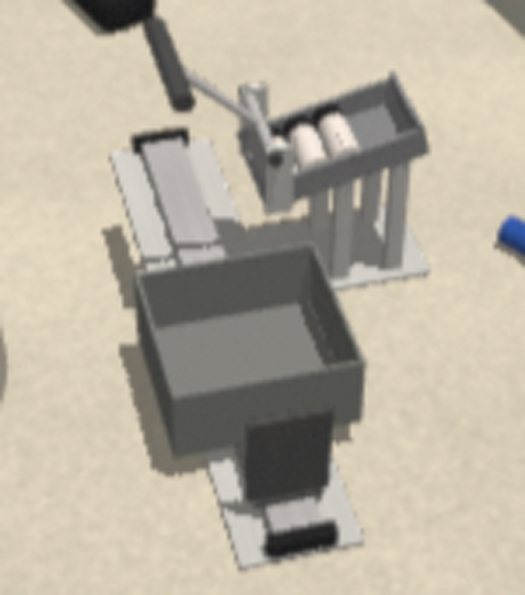

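The crops show the three white tubes behind the stop in the chute, so those are the tubes meant. The bar's ends are at crop pixels (212,308) and (372,340). The black push plate's top edge runs along about (690,347)-(668,440). Next I'll compute the poses.

```bash
cat > h.py <<'E'
import numpy as np, cv2
from workcell import bot
def ray(c,p):
    K=np.array([[c["fx"],0,c["cx"]],[0,c["fy"],c["cy"]],[0,0,1]])
    u=cv2.undistortPoints(np.array([[p]],float),K,np.array(c["dist_coeffs"]))[0,0]
    R=cv2.Rodrigues(np.array(c["rvec"]))[0]; t=np.array(c["tvec"]).ravel()
    return -R.T@t, R.T@np.array([u[0],u[1],1])
def onz(c,p,z):
    o,d=ray(c,p); return o+d*(z-o[2])/d[2]
def proj(c,P):
    K=np.array([[c["fx"],0,c["cx"]],[0,c["fy"],c["cy"]],[0,0,1]])
    return cv2.projectPoints(np.array(P,float).reshape(-1,3),np.array(c["rvec"]),np.array(c["tvec"]),K,np.array(c["dist_coeffs"]))[0][:,0]
E
python3 - <<'E'
from h import *
c=bot.camera("top"); np.set_printoptions(precision=4,suppress=True)
f=lambda x,y,z:onz(c,(210+x/4.6-.4,160+y/4.6-.4),z)
rail=[f(*p,.005) for p in((80,215),(50,340),(735,352),(712,480))]
L=(rail[0]+rail[1])/2; R=(rail[2]+rail[3])/2
v=L-R; print("rail",L,R,np.linalg.norm(v)); v/=np.linalg.norm(v)
print("dir y",v,np.degrees(np.arctan2(-v[0],v[1])))
print("orig",R+.291*v)
bl,br=f(212,308,.221),f(372,340,.221); print("bar",bl,br,np.linalg.norm(bl-br)); w=(bl-br)/np.linalg.norm(bl-br);print(np.degrees(np.arctan2(-w[0],w[1])),(bl+br)/2)
ex=np.array([v[1],-v[0],0]); print("orig from bar",(bl+br)/2+ex*.026)
cl,cr=f(262,213,.158),f(380,240,.158); print("cheek",cl,cr,np.linalg.norm(cl-cr),"orig",(cl+cr)/2-ex*.05)
bx=sum(f(*p,.084) for p in((432,238),(620,275),(578,485),(380,440)))/4; print("box",bx)
p0,p1=f(690,347,.102),f(668,440,.102); print("plate",p0,p1)
E
```

```text
rail [0.5592 0.1767 0.005 ] [ 0.4631 -0.2716  0.005 ] 0.45856288778703563
dir y [0.2097 0.9778 0.    ] -12.1030101294441
orig [0.5241 0.0129 0.005 ]
bar [0.5096 0.0668 0.221 ] [ 0.4902 -0.0282  0.221 ] 0.09694926648936536
-11.539492431285796 [0.4999 0.0193 0.221 ]
orig from bar [0.5253 0.0138 0.221 ]
cheek [0.5775 0.0386 0.158 ] [ 0.5603 -0.035   0.158 ] 0.07556842514784903 orig [0.52   0.0123 0.158 ]
box [ 0.4937 -0.116   0.084 ]
plate [ 0.499  -0.2353  0.102 ] [ 0.4394 -0.2196  0.102 ]
```

```bash
cat >> h.py <<'E'
from scipy.spatial.transform import Rotation as Ro
np.set_printoptions(precision=3,suppress=True)
O=np.array([.524,.0135,0]); th=np.radians(-11.8)
S=Ro.from_euler('z',th).as_matrix()
def w2s(p): return S.T@(np.asarray(p)-O)
def plan(target_s,Rt=None):
    """station target (m) -> row values; Rt desired tool matrix in station axes (cols x,y,z)"""
    o=bot.get_obs(); T=Ro.from_quat(o["tool_rot"]).as_matrix()
    print("clock",o["clock"],"station pos",w2s(o["eef_pos"])*1000,"F(st)",S.T@o["ft_force"])
    print("tool axes in station:\n",S.T@T)
    d=O+S@np.array(target_s)-o["eef_pos"]; print("shift rows",T.T@d/.025)
    if Rt is not None: print("turn",np.degrees(Ro.from_matrix(T.T@S@np.array(Rt)).as_rotvec())/10)
E
python3 - <<'E'
from h import *
a=np.radians(25)
y=np.array([0,np.sin(a),-np.cos(a)]); z=np.array([1.,0,0])
for s in(1,-1):
    zz=s*z; R=np.c_[np.cross(y,zz),y,zz]; plan([-.01,-.33,.16],R)
    zz=np.array([0,np.cos(a),np.sin(a)])*s; R=np.c_[np.cross(y,zz),y,zz]; plan([-.01,-.33,.16],R)
E
```

```text
clock 0.15 station pos [-269.936 -558.272  210.319] F(st) [ 0.476  0.111 -0.378]
tool axes in station:
 [[-0.877 -0.001  0.481]
 [-0.481  0.001 -0.877]
 [-0.    -1.    -0.002]]
shift rows [-13.507   2.018  -3.001]
turn [-1.327 -6.025  2.251]
clock 0.15 station pos [-269.936 -558.272  210.319] F(st) [ 0.476  0.111 -0.378]
tool axes in station:
 [[-0.877 -0.001  0.481]
 [-0.481  0.001 -0.877]
 [-0.    -1.    -0.002]]
shift rows [-13.507   2.018  -3.001]
turn [  0.845 -14.815   3.272]
clock 0.15 station pos [-269.936 -558.272  210.319] F(st) [ 0.476  0.111 -0.378]
tool axes in station:
 [[-0.877 -0.001  0.481]
 [-0.481  0.001 -0.877]
 [-0.    -1.    -0.002]]
shift rows [-13.507   2.018  -3.001]
turn [-2.578 11.655 -1.52 ]
clock 0.15 station pos [-269.936 -558.272  210.319] F(st) [ 0.476  0.111 -0.378]
tool axes in station:
 [[-0.877 -0.001  0.481]
 [-0.481  0.001 -0.877]
 [-0.    -1.    -0.002]]
shift rows [-13.507   2.018  -3.001]
turn [-2.438  2.828  0.629]
```

```bash
python3 -m handwheel '[[-1.5,0,-0.3,-0.6,0.7,0.15],[-3.5,0,-0.7,-1.2,1.4,0.3],[-5.5,0,-1.2,-1.8,2.1,0.45],[-7.5,0,-1.6,-2.4,2.8,0.6],[-9.0,0,-2,-2.4,2.8,0.6]]' -1
python3 - <<'E'
from h import *
a=np.radians(25)
y=np.array([0,np.sin(a),-np.cos(a)]); zz=np.array([0,-np.cos(a),-np.sin(a)]); R=np.c_[np.cross(y,zz),y,zz]; plan([-.01,-.315,.14],R)
E
```

```text
clock: 0.78
eef_pos: [0.3472, -0.3647, 0.2086]
tool_rot: [0.084, 0.838, -0.537, -0.056]
ft_force: [0.4, -0.2, 0.3]
grip_width: 0.0003
clock 0.775 station pos [ -95.74 -406.41  208.61] F(st) [ 0.475 -0.102  0.303]
tool axes in station:
 [[-1.    -0.006  0.002]
 [-0.004  0.418 -0.909]
 [ 0.005 -0.909 -0.418]]
shift rows [-3.457  4.001 -2.17 ]
turn [-0.03   0.009  0.034]
```

```bash
python3 -m handwheel '[[-1.2,1.0,-0.6,0,0,0],[-2.4,2.4,-1.4,0,0,0],[-3.4,4,-2.2,0,0,0],[-3.4,4,-2.2,0,0,0],[-3.4,4,-2.2,0,0,0]]'
python3 - <<'E'
from h import *
plan([-.01,-.290,.075])
c=bot.camera("side"); cv2.imwrite("pics/s1.png",cv2.resize(c["color"][130:370,120:400,::-1],None,fx=2.5,fy=2.5))
E
```

```text
clock: 1.4
eef_pos: [0.4476, -0.2922, 0.1427]
tool_rot: [0.083, 0.837, -0.538, -0.055]
ft_force: [-0.4, -0.8, 0.5]
grip_width: -0.0002
clock 1.4 station pos [ -12.248 -314.808  142.691] F(st) [-0.211 -0.836  0.487]
tool axes in station:
 [[-1.    -0.004  0.005]
 [-0.006  0.414 -0.91 ]
 [ 0.002 -0.91  -0.414]]
shift rows [-0.101  2.875  0.22 ]
```

View pics/s1.png

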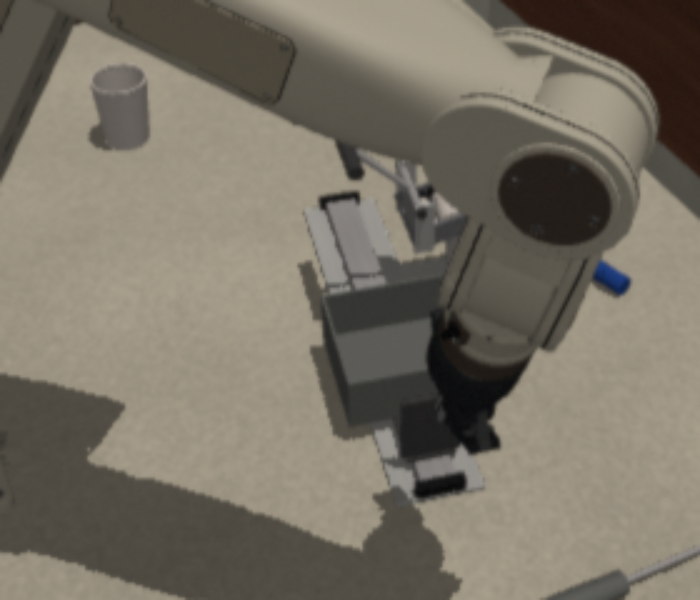

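The tip is behind the plate, at crop pixel (487,440). The plate is at (425,430), so I can descend there.

```bash
python3 -m handwheel '[[0,1,0.2,0,0,0],[0,2,0.5,0,0,0],[0,2.8,0.5,0,0,0],[0,2.8,0.5,0,0,0],[0,2.8,0.5,0,0,0]]'
python3 - <<'E'
from h import *
plan([-.01,-.118,.075])
E
```

```text
clock: 2.08
eef_pos: [0.4515, -0.2763, 0.075]
tool_rot: [0.085, 0.836, -0.539, -0.054]
ft_force: [-1.3, -0.8, -0.6]
grip_width: -0.0001
clock 2.075 station pos [ -11.734 -298.48    75.026] F(st) [-1.109 -1.029 -0.608]
tool axes in station:
 [[-1.    -0.001  0.004]
 [-0.004  0.413 -0.911]
 [-0.001 -0.911 -0.413]]
shift rows [-0.1    2.985 -6.573]
```

```bash
python3 -m handwheel '[[0,0.12,-0.27,0,0,0],[0,0.25,-0.55,0,0,0],[0,0.37,-0.82,0,0,0],[0,0.5,-1.09,0,0,0],[0,0.58,-1.28,0,0,0]]'
python3 - <<'E'
from h import *
plan([-.01,-.118,.075])
E
python3 -m handwheel '[[0,0.12,-0.27,0,0,0],[0,0.25,-0.55,0,0,0],[0,0.37,-0.82,0,0,0],[0,0.5,-1.09,0,0,0],[0,0.58,-1.28,0,0,0]]'
python3 - <<'E'
from h import *
plan([-.01,-.118,.075])
for n,(x0,y0,w,h) in dict(top=(210,160,170,120),side=(180,160,200,180)).items():
    c=bot.camera(n); cv2.imwrite(f"pics/{n}2.png",cv2.resize(c["color"][y0:y0+h,x0:x0+w,::-1],None,fx=3.3,fy=3.3,interpolation=2))
E
```

```text
clock: 2.7
eef_pos: [0.4583, -0.2396, 0.0739]
tool_rot: [0.083, 0.837, -0.538, -0.055]
ft_force: [-0.3, -0.0, -0.4]
grip_width: -0.0002
clock 2.7 station pos [ -12.56  -261.172   73.902] F(st) [-0.268 -0.1   -0.438]
tool axes in station:
 [[-1.    -0.004  0.005]
 [-0.006  0.415 -0.91 ]
 [ 0.001 -0.91  -0.415]]
shift rows [-0.139  2.334 -5.229]
clock: 3.32
eef_pos: [0.4657, -0.2058, 0.074]
tool_rot: [0.084, 0.837, -0.539, -0.054]
ft_force: [1.0, -2.2, -0.8]
grip_width: 0.0001
clock 3.325 station pos [ -12.262 -226.549   73.987] F(st) [ 1.382 -1.949 -0.801]
tool axes in station:
 [[-1.    -0.003  0.005]
 [-0.006  0.414 -0.91 ]
 [ 0.    -0.91  -0.414]]
shift rows [-0.116  1.761 -3.968]
```

View pics/side2.png

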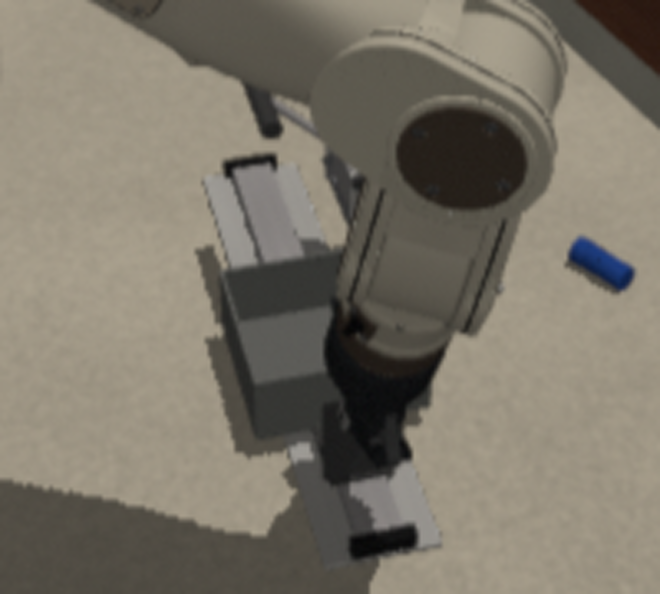

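View pics/top2.png

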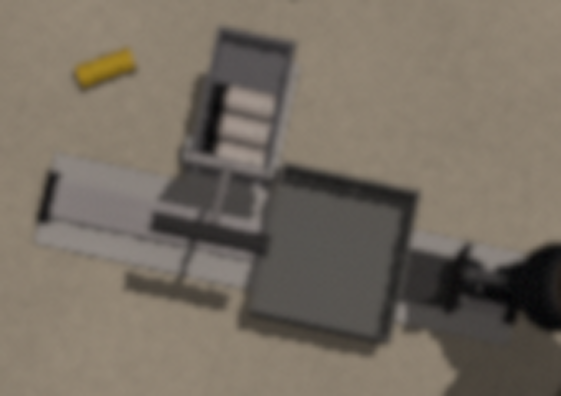

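Contact is made and the box is sliding; its rim corners are at crop pixels (283,166), (418,192), (385,340) and (245,315). I'll work out how far is left.

```bash
python3 - <<'E'
from h import *
c=bot.camera("top")
P=[onz(c,(210+x/3.3-.35,160+y/3.3-.35),.084) for x,y in((283,166),(418,192),(385,340),(245,315))]
for p in P: print(w2s(p)*1000)
print("box",w2s(sum(P)/4)*1000)
E
```

```text
[ 64.656 -47.816  84.   ]
[  66.02  -173.011   84.   ]
[ -72.041 -168.84    84.   ]
[-75.41  -41.135  84.   ]
box [  -4.194 -107.701   84.   ]
```

```bash
python3 -m handwheel '[[0,0.2,-0.45,0,0,0],[0,0.41,-0.9,0,0,0],[0,0.62,-1.36,0,0,0],[0,0.83,-1.82,0,0,0],[0,1.0,-2.2,0,0,0]]'
python3 -m handwheel '[[0,0.15,-0.33,0,0,0],[0,0.3,-0.66,0,0,0],[0,0.42,-0.93,0,0,0],[0,0.54,-1.18,0,0,0],[0,0.6,-1.32,0,0,0]]'
python3 - <<'E'
from h import *
plan([-.01,-.118,.075])
c=bot.camera("top"); cv2.imwrite(f"pics/top3.png",cv2.resize(c["color"][160:280,210:380,::-1],None,fx=4.6,fy=4.6,interpolation=2))
E
```

```text
clock: 4.1
eef_pos: [0.4775, -0.1457, 0.0741]
tool_rot: [0.084, 0.837, -0.538, -0.054]
ft_force: [1.5, -2.8, -0.6]
grip_width: -0.0
clock: 4.72
eef_pos: [0.4844, -0.1108, 0.0741]
tool_rot: [0.084, 0.837, -0.538, -0.055]
ft_force: [1.5, -2.9, 0.4]
grip_width: -0.0001
clock 4.725 station pos [ -13.312 -129.717   74.05 ] F(st) [ 2.057 -2.513  0.384]
tool axes in station:
 [[-1.    -0.004  0.005]
 [-0.006  0.415 -0.91 ]
 [ 0.001 -0.91  -0.415]]
shift rows [-0.135  0.159 -0.442]
```

View pics/top3.png

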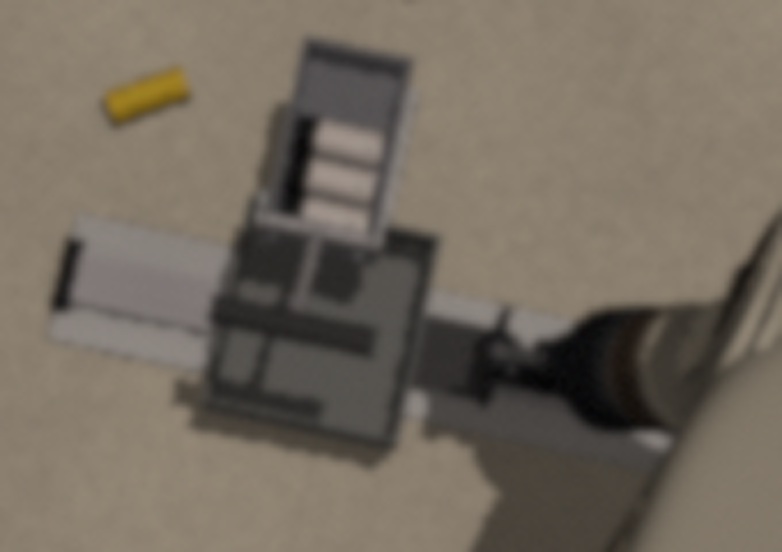

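```bash
python3 - <<'E'
from h import *
c=bot.camera("top")
for z,x,y in((.084,440,236),(.084,393,448),(.084,205,402),(.158,262,213),(.158,380,240),(.221,215,310),(.221,374,341),(.129,308,40),(.129,411,60)):
    print(x,y,w2s(onz(c,(210+x/4.6-.4,160+y/4.6-.4),z))*1000)
E
```

```text
440 236 [ 67.81  -77.426  84.   ]
393 448 [-74.23  -74.657  84.   ]
205 402 [-69.581  50.327  84.   ]
262 213 [ 47.231  35.53  158.   ]
380 240 [ 45.408 -40.016 158.   ]
215 310 [-25.796  47.212 221.   ]
374 341 [-24.889 -49.023 221.   ]
308 40 [168.427  31.454 129.   ]
411 60 [168.971 -36.077 129.   ]
```

Box centre is at about y −12.6 mm, and the fixture features put the true zero at about −1.7 mm. I'll push 11 mm more.

```bash
python3 -m handwheel '[[0,0.06,-0.12,0,0,0],[0,0.1,-0.22,0,0,0],[0,0.14,-0.32,0,0,0],[0,0.18,-0.4,0,0,0],[0,0.18,-0.4,0,0,0]]'
python3 -m handwheel '[[0,-0.1,0.2,0,0,0],[0,-0.4,0.8,0,0,0],[0,-0.8,1.8,0,0,0],[0,-1.2,2.8,0,0,0],[0,-1.2,2.8,0,0,0]]'
python3 - <<'E'
from h import *
plan([-.09,-.118,.075])
c=bot.camera("top"); cv2.imwrite(f"pics/top4.png",cv2.resize(c["color"][160:280,210:380,::-1],None,fx=4.6,fy=4.6,interpolation=2))
c=bot.camera("side"); cv2.imwrite(f"pics/side4.png",c["color"][:,:,::-1])
E
```

```text
clock: 5.45
eef_pos: [0.4864, -0.1, 0.0739]
tool_rot: [0.083, 0.837, -0.538, -0.055]
ft_force: [-0.6, -0.5, -0.3]
grip_width: -0.0001
clock: 6.08
eef_pos: [0.4715, -0.1776, 0.0722]
tool_rot: [0.085, 0.837, -0.538, -0.055]
ft_force: [-0.0, -0.5, -0.2]
grip_width: 0.0001
clock 6.075 station pos [ -12.352 -197.811   72.211] F(st) [ 0.096 -0.496 -0.19 ]
tool axes in station:
 [[-1.    -0.002  0.001]
 [-0.002  0.414 -0.91 ]
 [ 0.001 -0.91  -0.414]]
shift rows [ 3.1    1.226 -2.956]
```

View pics/top4.png

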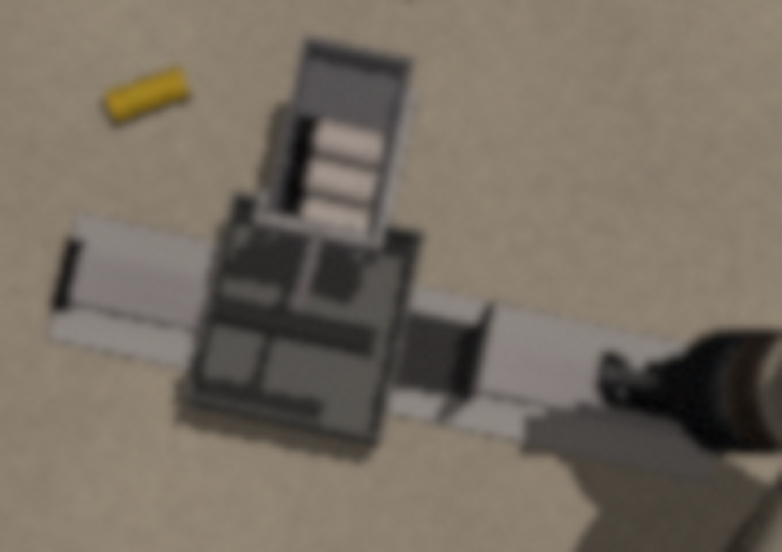

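View pics/side4.png

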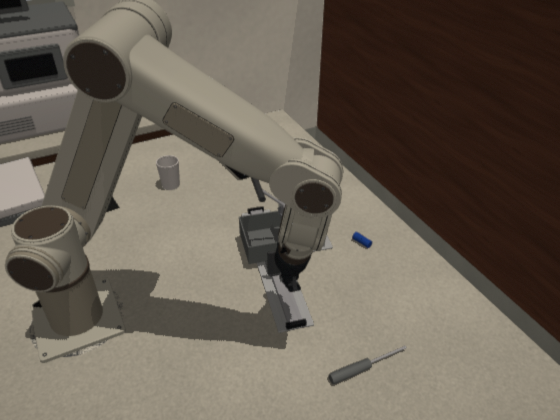

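```bash
python3 - <<'E'
from h import *
c=bot.camera("top")
P=[]
for z,x,y in((.084,422,232),(.084,375,443),(.084,187,397),(.084,235,197)):
    P.append(w2s(onz(c,(210+x/4.6-.4,160+y/4.6-.4),z))*1000); print(P[-1])
print(sum(P)/4)
y=np.array([0,0,-1.]);zz=np.array([0,-1.,0]);R=np.c_[np.cross(y,zz),y,zz]
plan([-.09,-.20,.21],R)
E
```

```text
[ 68.027 -65.364  84.   ]
[-73.412 -62.637  84.   ]
[-68.755  62.4    84.   ]
[66.008 59.295 84.   ]
[-2.033 -1.577 84.   ]
clock 6.225 station pos [ -13.025 -195.308   72.307] F(st) [ 1.007  0.239 -0.274]
tool axes in station:
 [[-1.    -0.004  0.004]
 [-0.005  0.415 -0.91 ]
 [ 0.002 -0.91  -0.415]]
shift rows [ 3.089 -5.078 -2.128]
turn [2.452 0.028 0.015]
```

The box is centred to about 1 mm and the stop is still closed. Next I'll lift, straighten the tool and go to the bar's −x side.

```bash
python3 -m handwheel '[[0.3,-1.5,-0.6,0,0,0],[1.1,-3,-1.2,0.6,0,0],[2.1,-4.2,-1.8,1.3,0,0],[3.1,-5.1,-2.1,2.0,0,0],[3.1,-5.1,-2.1,2.45,0,0]]'
python3 - <<'E'
from h import *
y=np.array([0,0,-1.]);zz=np.array([0,-1.,0]);R=np.c_[np.cross(y,zz),y,zz]
plan([-.09,-.035,.207],R)
E
```

```text
clock: 6.85
eef_pos: [0.3947, -0.1638, 0.2132]
tool_rot: [-0.072, -0.702, 0.705, 0.069]
ft_force: [0.4, -0.1, -0.5]
grip_width: 0.0001
clock 6.85 station pos [ -90.342 -199.984  213.235] F(st) [ 0.387 -0.009 -0.516]
tool axes in station:
 [[-1.     0.004  0.007]
 [-0.007 -0.004 -1.   ]
 [-0.004 -1.     0.004]]
shift rows [-0.061  0.226 -6.6  ]
turn [-0.021  0.042 -0.025]
```

```bash
python3 -m handwheel '[[0,0,-1.5,0,0,0],[0,0.1,-3.2,0,0,0],[0,0.2,-5,0,0,0],[0,0.25,-6.6,0,0,0],[0,0.25,-6.6,0,0,0]]'
python3 - <<'E'
from h import *
plan([.075,-.035,.207])
for n,(x0,y0,w,h) in dict(top=(210,160,170,120),side=(180,130,200,150)).items():
    c=bot.camera(n); cv2.imwrite(f"pics/{n}5.png",cv2.resize(c["color"][y0:y0+h,x0:x0+w,::-1],None,fx=3.8,fy=3.8,interpolation=2))
E
```

```text
clock: 7.48
eef_pos: [0.4209, -0.0488, 0.2038]
tool_rot: [0.051, 0.719, -0.692, -0.051]
ft_force: [-0.2, -0.4, 1.0]
grip_width: -0.0001
clock 7.475 station pos [-88.193 -82.027 203.81 ] F(st) [-0.081 -0.43   0.955]
tool axes in station:
 [[-0.998 -0.005  0.063]
 [-0.063  0.038 -0.997]
 [ 0.003 -0.999 -0.038]]
shift rows [-6.633 -0.09  -1.471]
```

View pics/top5.png

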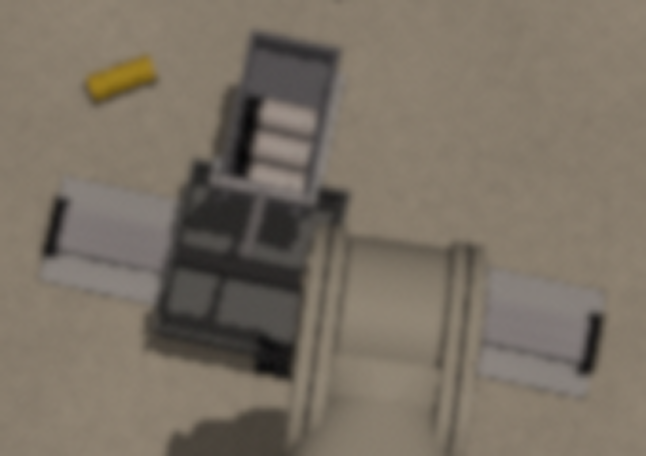

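View pics/side5.png

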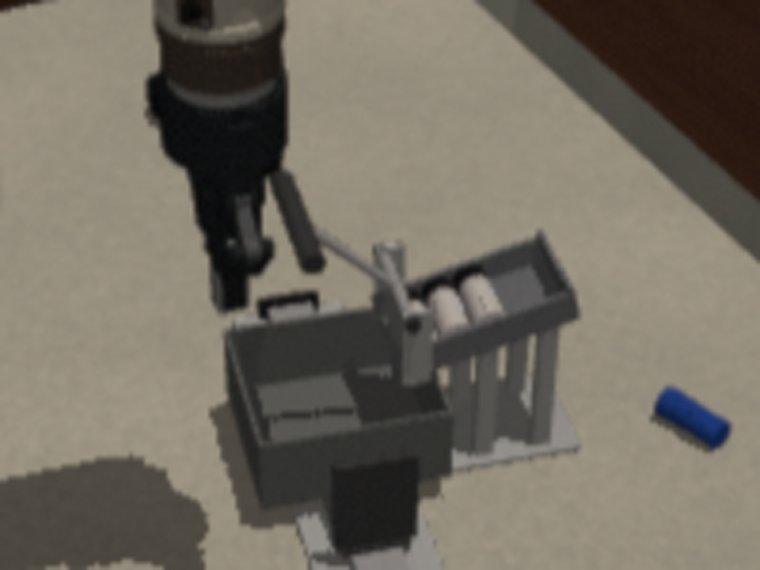

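```bash
python3 - <<'E'
from h import *
y=np.array([0,0,-1.]);zz=np.array([0,-1.,0]);R=np.c_[np.cross(y,zz),y,zz]
plan([-.09,-.035,.207],R); print(bot.get_obs()["joint_pos"])
E
```

```text
clock 7.575 station pos [-88.181 -82.816 203.899] F(st) [ 0.28   0.27  -0.003]
tool axes in station:
 [[-0.998 -0.005  0.061]
 [-0.061  0.037 -0.997]
 [ 0.003 -0.999 -0.037]]
shift rows [-0.044 -0.053 -1.917]
turn [0.214 0.351 0.022]
[-0.146  0.095 -0.191  1.287  0.037  3.14 ]
```

J6 is at its limit (3.14), which is what blocked the move. I'll turn the tool −90° about its own axis, which is equivalent for pushing the bar.

```bash
python3 -m handwheel '[[0,0,-0.3,0,-1,0],[0,0,-0.6,0,-2,0],[0,0,-1,0.1,-3,0],[0,0,-1.4,0.2,-4,0],[0,0,-1.9,0.2,-5,0]]'
python3 - <<'E'
from h import *
y=np.array([0,0,-1.])
for s in(1,-1):
  zz=np.array([s,0.,0]);R=np.c_[np.cross(y,zz),y,zz]
  plan([-.09,-.035,.207],R)
print(bot.get_obs()["joint_pos"])
E
```

```text
clock: 8.2
eef_pos: [0.4276, -0.0026, 0.2058]
tool_rot: [-0.248, 0.66, -0.66, 0.258]
ft_force: [0.6, 0.4, -0.4]
grip_width: -0.0003
clock 8.2 station pos [-91.084 -35.487 205.842] F(st) [ 0.532  0.53  -0.425]
tool axes in station:
 [[-0.591  0.012  0.807]
 [-0.807  0.007 -0.591]
 [-0.013 -1.     0.005]]
shift rows [-0.042 -0.046  0.024]
turn [-0.051 -3.623 -0.063]
clock 8.2 station pos [-91.084 -35.487 205.842] F(st) [ 0.532  0.53  -0.425]
tool axes in station:
 [[-0.591  0.012  0.807]
 [-0.807  0.007 -0.591]
 [-0.013 -1.     0.005]]
shift rows [-0.042 -0.046  0.024]
turn [ 0.081 14.376 -0.066]
[-0.01   0.089 -0.192  1.276  0.005  2.399]
```

```bash
python3 -m handwheel '[[0,0,0,0,-1,0],[0,0,0,0,-2,0],[0,0,0,0,-3,0],[0,0,0,-0.1,-3.6,0],[0,0,0,-0.1,-3.6,0]]'
python3 - <<'E'
from h import *
y=np.array([0,0,-1.])
zz=np.array([1,0.,0]);R=np.c_[np.cross(y,zz),y,zz]
plan([.075,-.035,.207],R)
c=bot.camera("side"); cv2.imwrite("pics/side6.png",cv2.resize(c["color"][130:280,180:380,::-1],None,fx=3.8,fy=3.8,interpolation=2))
E
```

```text
clock: 8.82
eef_pos: [0.4277, -0.003, 0.2057]
tool_rot: [-0.44, 0.555, -0.547, 0.445]
ft_force: [0.4, -0.1, -0.1]
grip_width: 0.0003
clock 8.825 station pos [-90.849 -35.814 205.728] F(st) [ 0.369 -0.013 -0.087]
tool axes in station:
 [[-0.011 -0.005  1.   ]
 [-1.     0.013 -0.011]
 [-0.013 -1.    -0.005]]
shift rows [-0.107 -0.083  6.633]
turn [ 0.028 -0.063 -0.075]
```

View pics/side6.png

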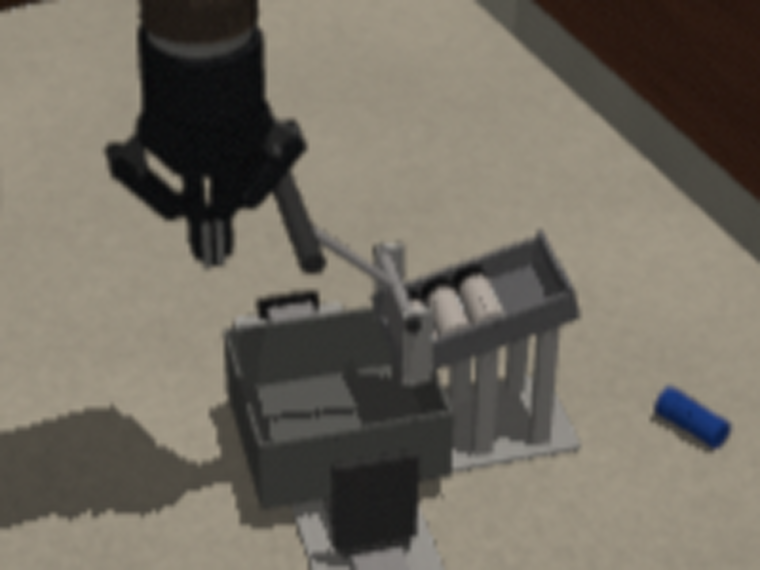

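With the jaws along x, the finger linkage at about (285,140) would hit the bar first. I'll turn another −90° so the jaws lie along the bar and J6 has room.

```bash
python3 -m handwheel '[[0,0,0,0,-1,0],[0,0,0,0,-2,0],[0,0,0,0,-3,0],[0,0,0,0,-4,0],[0,0,0,0,-5,0]]'
python3 -m handwheel '[[0,0,0,0,-1,0],[0,0,0,0,-2,0],[0,0,0,0,-3,0],[0,0,0,0,-4,0],[0,0,0,0,-4,0]]'
python3 - <<'E'
from h import *
y=np.array([0,0,-1.])
zz=np.array([0,1.,0]);R=np.c_[np.cross(y,zz),y,zz]
plan([.075,-.030,.203],R);print(bot.get_obs()["joint_pos"])
E
```

```text
clock: 9.5
eef_pos: [0.4275, -0.0024, 0.2058]
tool_rot: [-0.631, 0.313, -0.308, 0.639]
ft_force: [0.0, -0.1, -0.4]
grip_width: 0.0001
clock: 10.12
eef_pos: [0.4275, -0.0023, 0.2058]
tool_rot: [-0.698, 0.078, -0.076, 0.708]
ft_force: [-0.5, -0.5, -0.7]
grip_width: -0.0001
clock 10.125 station pos [-91.266 -35.183 205.783] F(st) [-0.42  -0.646 -0.736]
tool axes in station:
 [[ 1.    -0.005  0.012]
 [-0.012  0.013  1.   ]
 [-0.005 -1.     0.013]]
shift rows [6.648 0.082 0.283]
turn [-0.076 -0.066 -0.028]
[-0.016  0.102 -0.179  1.293  0.014  0.202]
```

```bash
python3 -m handwheel '[[0.5,0.1,0.2,0,0,0],[1.0,0.1,0.2,0,0,0],[1.6,0.1,0.2,0,0,0],[2.2,0.1,0.2,0,0,0],[2.8,0.1,0.2,0,0,0]]'
python3 - <<'E'
from h import *
plan([.045,-.030,.203])
c=bot.camera("side"); cv2.imwrite("pics/side7.png",cv2.resize(c["color"][130:280,180:380,::-1],None,fx=3.8,fy=3.8,interpolation=2))
E
```

```text
clock: 10.75
eef_pos: [0.4795, -0.0081, 0.2057]
tool_rot: [-0.696, 0.089, -0.062, 0.71]
ft_force: [-71.1, 12.9, 73.6]
grip_width: 0.0
clock 10.75 station pos [-39.121 -30.248 205.684] F(st) [-72.222  -1.951  73.593]
tool axes in station:
 [[ 0.999 -0.04   0.007]
 [-0.007  0.015  1.   ]
 [-0.04  -0.999  0.015]]
shift rows [ 3.366 -0.028  0.033]
```

View pics/side7.png

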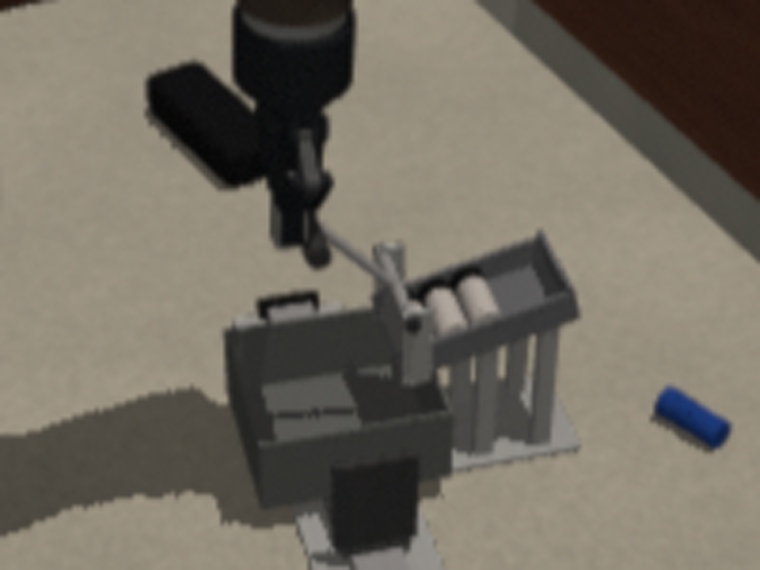

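The force is high (72 N in −x, 73 N in +z) along the radial line from the hinge, so the linkage above the fingertip is wedged on top of the bar. I'll back off and then push with just the fingertip, following the arc upward.

```bash
python3 -m handwheel '[[-0.5,0,0,0,0,0],[-1,0,0,0,0,0],[-1.4,0,0,0,0,0],[-1.4,0,0,0,0,0],[-1.4,0,0,0,0,0]]'
python3 - <<'E'
from h import *
y=np.array([0,0,-1.])
zz=np.array([0,1.,0]);R=np.c_[np.cross(y,zz),y,zz]
plan([-.06,-.030,.217],R)
c=bot.camera("side"); cv2.imwrite("pics/side8.png",cv2.resize(c["color"][130:250,220:340,::-1],None,fx=5,fy=5,interpolation=2))
c=bot.camera("top"); cv2.imwrite("pics/top8.png",cv2.resize(c["color"][160:280,210:380,::-1],None,fx=4,fy=4,interpolation=2))
E
```

```text
clock: 11.42
eef_pos: [0.4634, -0.0046, 0.2028]
tool_rot: [-0.698, 0.077, -0.074, 0.708]
ft_force: [-0.2, -0.4, 0.3]
grip_width: 0.0002
clock 11.425 station pos [-55.593 -30.108 202.837] F(st) [-0.115 -0.391  0.298]
tool axes in station:
 [[ 1.    -0.005  0.008]
 [-0.008  0.013  1.   ]
 [-0.005 -1.     0.013]]
shift rows [-0.179 -0.566  0.01 ]
turn [-0.076 -0.045 -0.028]
```

View pics/side8.png

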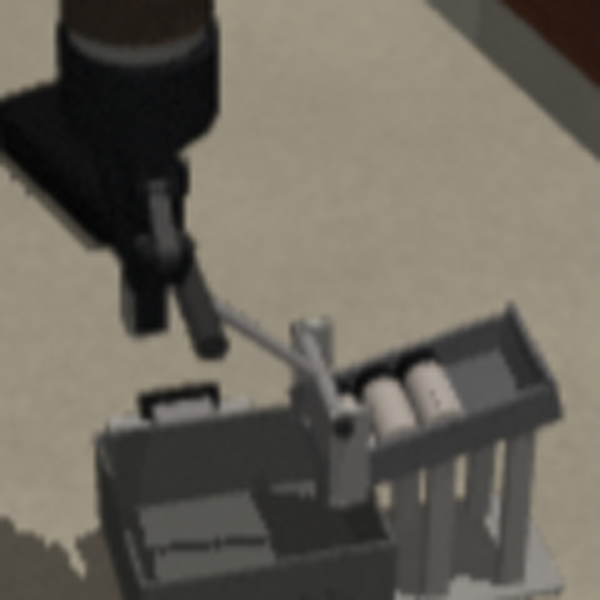

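View pics/top8.png

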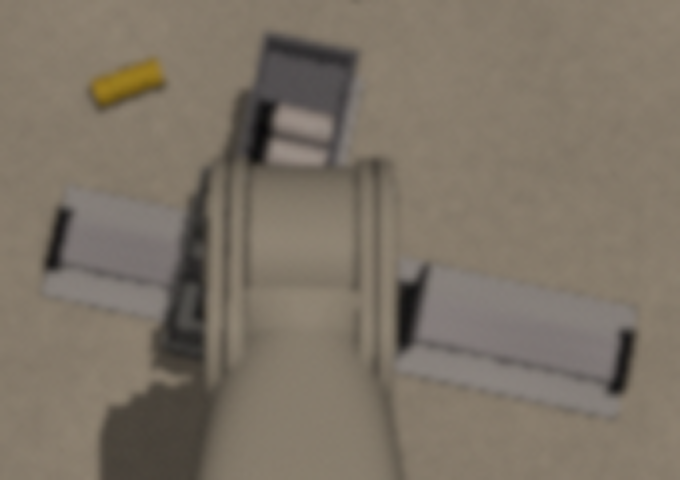

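The scene is unchanged and the stop is still shut. I'll raise the tip to z of about 0.215 and make light contact.

```bash
python3 -m handwheel '[[0,-0.25,0,0,0,0],[0,-0.5,0,0,0,0],[0.15,-0.5,0,0,0,0],[0.3,-0.5,0,0,0,0],[0.4,-0.5,0,0,0,0]]'
python3 -m handwheel '[[0.1,0,0,0,0,0],[0.2,-0.1,0,0,0,0],[0.3,-0.2,0,0,0,0],[0.3,-0.2,0,0,0,0],[0.3,-0.2,0,0,0,0]]'
python3 - <<'E'
from h import *
plan([-.02,-.030,.233])
c=bot.camera("side"); cv2.imwrite("pics/side9.png",cv2.resize(c["color"][130:250,220:340,::-1],None,fx=5,fy=5,interpolation=2))
E
```

```text
clock: 12.15
eef_pos: [0.4728, -0.0068, 0.2154]
tool_rot: [-0.698, 0.077, -0.074, 0.708]
ft_force: [0.4, 0.1, -0.3]
grip_width: 0.0001
clock: 12.78
eef_pos: [0.4799, -0.0084, 0.2206]
tool_rot: [-0.698, 0.077, -0.074, 0.708]
ft_force: [0.6, -0.3, 0.1]
grip_width: -0.0004
clock 12.775 station pos [-38.67  -30.49  220.595] F(st) [ 0.668 -0.126  0.146]
tool axes in station:
 [[ 1.    -0.005  0.008]
 [-0.008  0.013  1.   ]
 [-0.005 -1.     0.013]]
shift rows [ 0.744 -0.5    0.032]
```

View pics/side9.png

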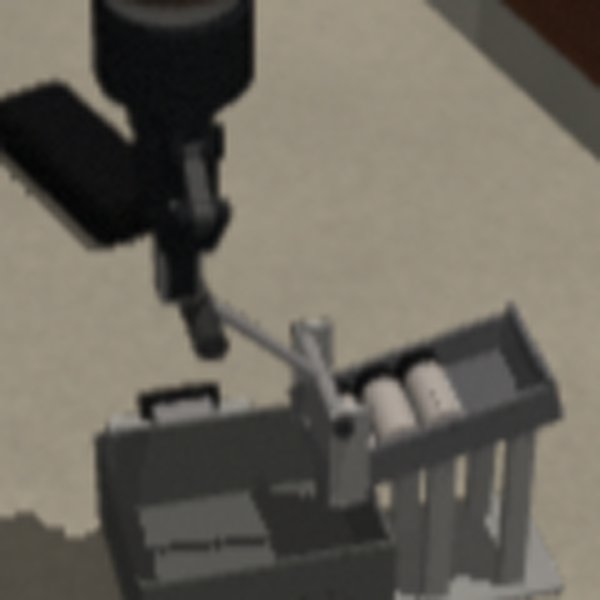

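```bash
python3 -m handwheel '[[0,0.12,0,0,0,0],[0,0.24,0,0,0,0],[0.05,0.24,0,0,0,0],[0.1,0.24,0,0,0,0],[0.15,0.24,0,0,0,0]]'
python3 - <<'E'
from h import *
plan([-.02,-.030,.233])
E
```

```text
clock: 13.45
eef_pos: [0.4838, -0.0092, 0.2147]
tool_rot: [-0.698, 0.077, -0.074, 0.708]
ft_force: [0.6, -0.1, 0.9]
grip_width: -0.0
clock 13.45 station pos [-34.709 -30.425 214.651] F(st) [0.571 0.004 0.859]
tool axes in station:
 [[ 1.    -0.005  0.008]
 [-0.008  0.013  1.   ]
 [-0.005 -1.     0.013]]
shift rows [ 0.585 -0.736  0.031]
```

```bash
python3 -m handwheel '[[0.05,0,0,0,0,0],[0.1,0,0,0,0,0],[0.15,0,0,0,0,0],[0.2,0,0,0,0,0],[0.2,0,0,0,0,0]]'
python3 - <<'E'
from h import *
plan([-.02,-.030,.233])
for n,(x0,y0,w,h) in dict(side=(220,130,120,120)).items():
    c=bot.camera(n); cv2.imwrite("pics/side10.png",cv2.resize(c["color"][y0:y0+h,x0:x0+w,::-1],None,fx=5,fy=5,interpolation=2))
    for q in ([-.026,-.05,.221],[-.026,.05,.221],[-.03,-.03,.2147]): print(q,(proj(c,O+S@np.array(q))-[x0,y0])*5)
E
```

```text
clock: 14.08
eef_pos: [0.4886, -0.0102, 0.2145]
tool_rot: [-0.698, 0.077, -0.074, 0.708]
ft_force: [-0.8, -0.2, 0.3]
grip_width: -0.0
clock 14.075 station pos [-29.812 -30.469 214.526] F(st) [-0.773 -0.323  0.303]
tool axes in station:
 [[ 1.    -0.005  0.008]
 [-0.008  0.013  1.   ]
 [-0.005 -1.     0.013]]
shift rows [ 0.389 -0.741  0.032]
[-0.026, -0.05, 0.221] [[211.659 347.548]]
[-0.026, 0.05, 0.221] [[166.73  235.627]]
[-0.03, -0.03, 0.2147] [[194.733 335.253]]
```

View pics/side10.png

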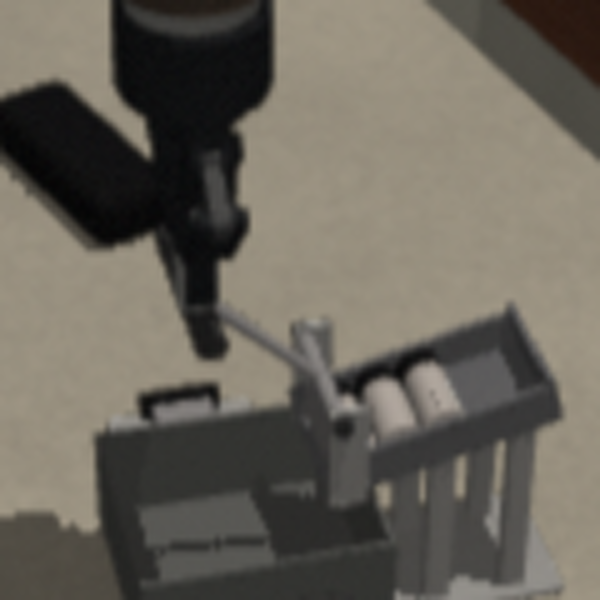

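```bash
python3 - <<'E'
from h import *
c=bot.camera("side"); print("cam",w2s(ray(c,(0,0))[0]))
for z in(.2147,.222,.23,.24):
  for x in(-.041,-.019):print(z,x,(proj(c,O+S@np.array([x,-.03,z]))-[220,130])*5)
print(bot.get_obs()["grip_width"])
I=c["color"][130:250,220:340]; cv2.imwrite("pics/side11.png",cv2.resize(cv2.convertScaleAbs(I[30:90,10:80,::-1],alpha=2.2,beta=30),None,fx=8,fy=8,interpolation=2))
E
```

```text
cam [-0.251 -1.016  0.985]
0.2147 -0.041 [[173.482 338.595]]
0.2147 -0.019 [[215.901 331.925]]
0.222 -0.041 [[173.153 327.055]]
0.222 -0.019 [[215.725 320.406]]
0.23 -0.041 [[172.789 314.313]]
0.23 -0.019 [[215.53  307.688]]
0.24 -0.041 [[172.331 298.243]]
0.24 -0.019 [[215.285 291.648]]
-0.00014412079604107314
```

View pics/side11.png

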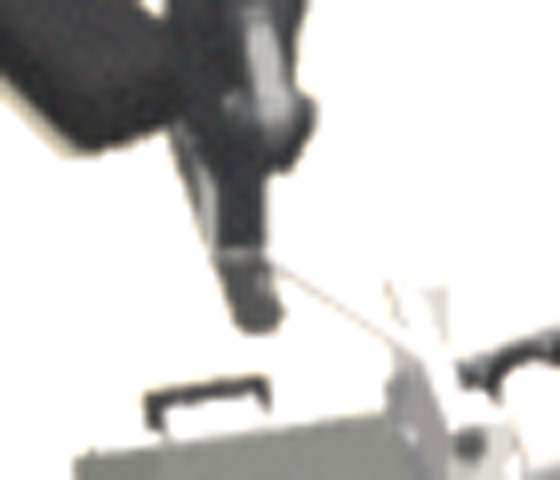

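The side view shows the finger ends sitting over the bar, about 20 mm higher than the reported TCP. That also explains the wedge: the finger's corner was on top of the bar. I'll go up, back and down to a TCP z of about 0.185, then push along the arc.

```bash
python3 -m handwheel '[[0,-0.4,0,0,0,0],[-0.6,-0.4,0,0,0,0],[-1.3,-0.4,0,0,0,0],[-1.4,0.4,0,0,0,0],[-1.4,1.2,0,0,0,0]]'
python3 -m handwheel '[[0,0,0,0,0,0],[0.1,0,0,0,0,0],[0.2,0,0,0,0,0],[0.3,0,0,0,0,0],[0.4,0,0,0,0,0]]'
python3 - <<'E'
from h import *
plan([-.02,-.030,.203])
c=bot.camera("side"); cv2.imwrite("pics/side12.png",cv2.resize(c["color"][130:250,220:340,::-1],None,fx=5,fy=5,interpolation=2))
E
```

```text
clock: 14.8
eef_pos: [0.4533, -0.0021, 0.1849]
tool_rot: [-0.698, 0.076, -0.074, 0.708]
ft_force: [0.5, -0.3, -0.4]
grip_width: -0.0002
clock: 15.42
eef_pos: [0.4645, -0.0046, 0.1849]
tool_rot: [-0.698, 0.076, -0.074, 0.708]
ft_force: [-0.0, -0.1, 0.4]
grip_width: -0.0001
clock 15.425 station pos [-54.586 -29.864 184.936] F(st) [-0.009 -0.112  0.385]
tool axes in station:
 [[ 1.    -0.004  0.008]
 [-0.008  0.013  1.   ]
 [-0.004 -1.     0.013]]
shift rows [ 1.38  -0.729  0.015]
```

View pics/side12.png

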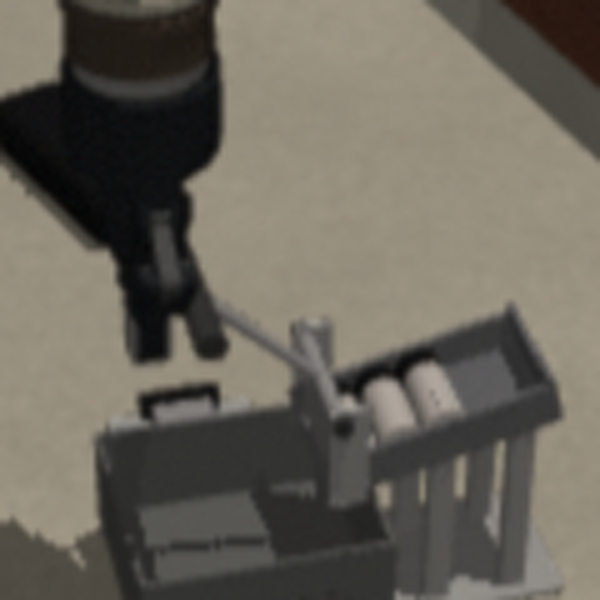

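The finger ends (150,360) are now level with the lower part of the bar's −x side, and the linkage is well above it. I'll go 5 mm lower, then start the push.

```bash
python3 -m handwheel '[[0.1,0.2,0,0,0,0],[0.3,0.2,0,0,0,0],[0.5,0.15,0,0,0,0],[0.7,0.05,0,0,0,0],[0.9,-0.1,0,0,0,0]]'
python3 - <<'E'
from h import *
plan([0,-.030,.206])
c=bot.camera("side"); cv2.imwrite("pics/side13.png",cv2.resize(c["color"][130:250,220:340,::-1],None,fx=5,fy=5,interpolation=2))
E
```

```text
clock: 16.1
eef_pos: [0.4831, -0.0087, 0.1874]
tool_rot: [-0.698, 0.079, -0.072, 0.708]
ft_force: [-5.3, 1.0, 3.8]
grip_width: -0.0002
clock 16.1 station pos [-35.536 -30.107 187.354] F(st) [-5.377 -0.11   3.817]
tool axes in station:
 [[ 1.    -0.011  0.007]
 [-0.007  0.013  1.   ]
 [-0.011 -1.     0.013]]
shift rows [ 1.413 -0.761  0.025]
```

View pics/side13.png

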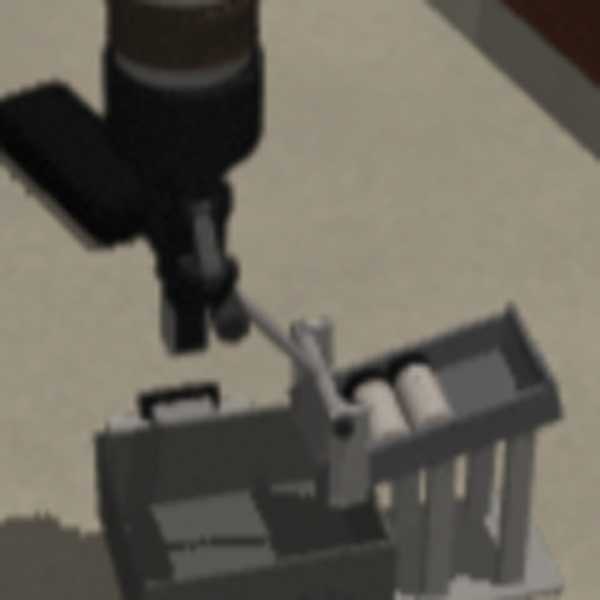

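```bash
python3 -m handwheel '[[0.3,-0.26,0,0,0,0],[0.6,-0.46,0,0,0,0],[0.95,-0.66,0,0,0,0],[1.3,-0.8,0,0,0,0],[1.65,-0.86,0,0,0,0]]'
python3 - <<'E'
from h import *
plan([0.045,-.030,.209])
c=bot.camera("side"); cv2.imwrite("pics/side14.png",cv2.resize(c["color"][130:250,220:340,::-1],None,fx=5,fy=5,interpolation=2))
E
```

```text
clock: 16.77
eef_pos: [0.5274, -0.0186, 0.2086]
tool_rot: [-0.698, 0.076, -0.074, 0.708]
ft_force: [-0.8, -0.4, -0.1]
grip_width: 0.0004
clock 16.775 station pos [  9.883 -30.723 208.573] F(st) [-0.658 -0.521 -0.067]
tool axes in station:
 [[ 1.    -0.004  0.008]
 [-0.008  0.013  1.   ]
 [-0.004 -1.     0.013]]
shift rows [ 1.404 -0.022  0.04 ]
```

View pics/side14.png

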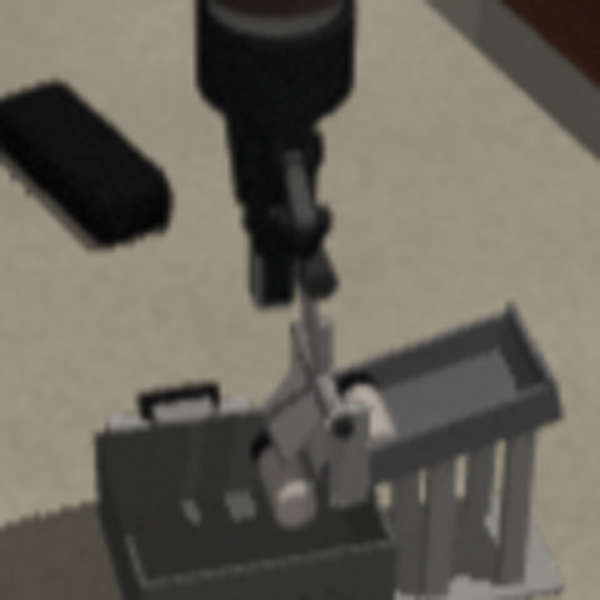

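The tubes have started rolling into the box and the bar is near upright. I'll carry on past the balance point.

```bash
python3 -m handwheel '[[0.4,-0.05,0,0,0,0],[0.8,-0.05,0,0,0,0],[1.2,0,0,0,0,0],[1.6,0,0,0,0,0],[1.8,0,0,0,0,0]]'
python3 - <<'E'
from h import *
plan([0.045,-.030,.209])
c=bot.camera("side"); cv2.imwrite("pics/side15.png",cv2.resize(c["color"][130:250,220:340,::-1],None,fx=5,fy=5,interpolation=2))
E
```

```text
clock: 17.45
eef_pos: [0.571, -0.028, 0.2078]
tool_rot: [-0.698, 0.077, -0.074, 0.708]
ft_force: [0.6, -0.9, 0.5]
grip_width: -0.0
clock 17.45 station pos [ 54.489 -31.058 207.822] F(st) [ 0.746 -0.749  0.461]
tool axes in station:
 [[ 1.    -0.005  0.008]
 [-0.008  0.013  1.   ]
 [-0.005 -1.     0.013]]
shift rows [-0.38  -0.045  0.04 ]
```

View pics/side15.png

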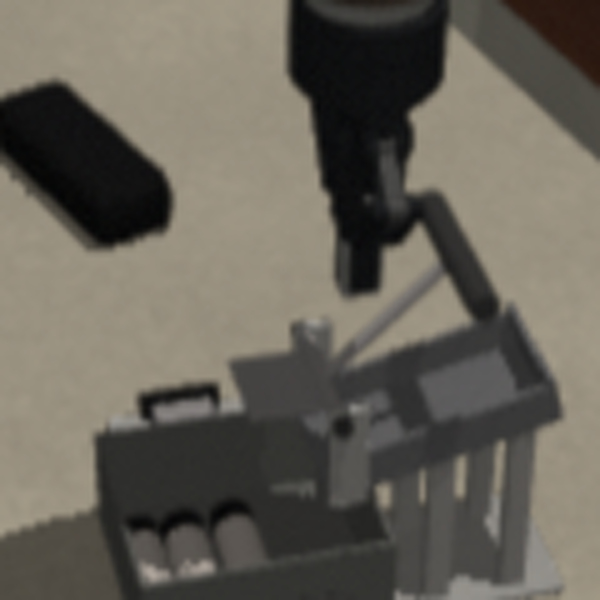

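The bar lies over to +x, the flap is raised and all three tubes are in the box. I'll lift straight up, then back away.

```bash
python3 -m handwheel '[[-0.2,-0.6,0,0,0,0],[-0.4,-1.5,0,0,0,0],[-0.4,-2.5,0,0,0,0],[-0.8,-3.5,0,0,0,0],[-1.2,-4,0,0,0,0]]'
python3 -m handwheel '[[-1,0,0,0,0,0],[-2.5,0,0,0,0,0],[-4,0,0,0,0,0],[-6,0,0,0,0,0],[-7,0,0,0,0,0]]'
python3 -m handwheel '[[-1,0,0,0,0,0],[-1.5,0,0,0,0,0],[-1.5,0,0,0,0,0],[-1.5,0,0,0,0,0],[-1.5,0,0,0,0,0]]'
python3 - <<'E'
from h import *
plan([0.045,-.030,.209])
c=bot.camera("side"); cv2.imwrite("pics/side16.png",cv2.resize(c["color"][130:250,200:340,::-1],None,fx=4.5,fy=4.5,interpolation=2))
c=bot.camera("top"); cv2.imwrite("pics/top16.png",cv2.resize(c["color"][130:300,100:440,::-1],None,fx=2.3,fy=2.3,interpolation=2))
E
```

```text
clock: 18.12
eef_pos: [0.541, -0.0228, 0.311]
tool_rot: [-0.698, 0.075, -0.075, 0.708]
ft_force: [0.7, -0.3, -0.1]
grip_width: -0.0001
clock: 18.75
eef_pos: [0.3672, 0.0145, 0.3095]
tool_rot: [-0.698, 0.076, -0.074, 0.708]
ft_force: [0.4, -0.6, 0.8]
grip_width: -0.0003
clock: 19.38
eef_pos: [0.3342, 0.022, 0.3091]
tool_rot: [-0.698, 0.077, -0.074, 0.708]
ft_force: [-1.3, -0.4, -1.0]
grip_width: -0.0001
clock 19.375 station pos [-187.565  -30.482  309.096] F(st) [-1.166 -0.62  -0.998]
tool axes in station:
 [[ 1.    -0.005  0.008]
 [-0.008  0.013  1.   ]
 [-0.005 -1.     0.013]]
shift rows [9.324 3.954 0.041]
```

View pics/side16.png

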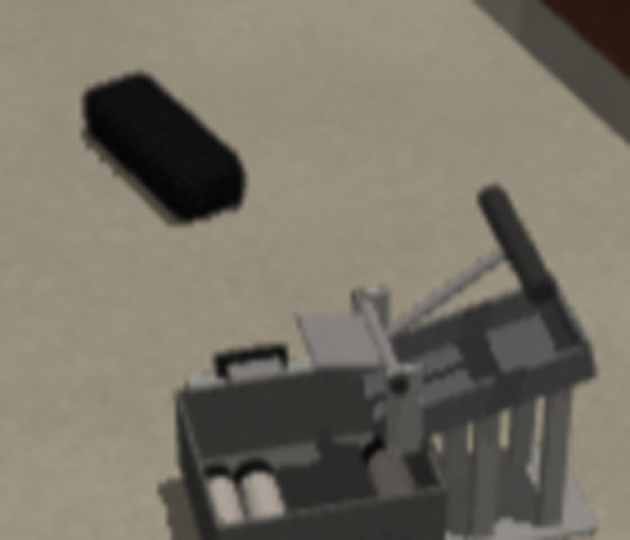

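View pics/top16.png

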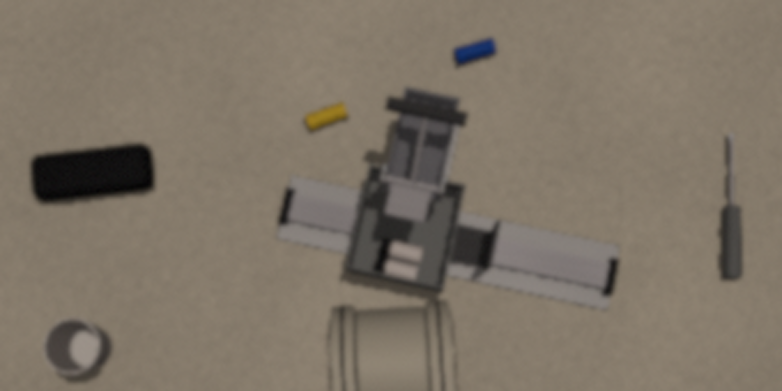

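The stop is open, the three tubes are in the box with one of them rolled towards the far wall, and the bystanders are in place. I'll let it settle and check the numbers.

```bash
for i in 1 2 3; do python3 -m handwheel '[[0,0,0,0,0,0],[0,0,0,0,0,0],[0,0,0,0,0,0],[0,0,0,0,0,0],[0,0,0,0,0,0]]' | head -1; done
python3 - <<'E'
from h import *
t=bot.camera("top"); s=bot.camera("side")
a=t["color"][160:280,210:380,::-1]; cv2.imwrite("pics/top17.png",cv2.resize(a,None,fx=4.6,fy=4.6,interpolation=2))
b=s["color"][130:250,200:340,::-1]; cv2.imwrite("pics/side17.png",cv2.resize(b,None,fx=4.5,fy=4.5,interpolation=2))
print("expected bar ends top",[(proj(t,O+S@np.array([.127,y,.207]))[0]-[210,160]+.4)*4.6 for y in(.05,-.05)])
print("side",[(proj(s,O+S@np.array([.127,y,.207]))[0]-[200,130])*4.5 for y in(.05,-.05)])
print("box rim expected",[(proj(t,O+S@np.array([x,y-.0017,.084]))[0]-[210,160]+.4)*4.6 for x,y in((-.07,.065),(-.07,-.065),(.07,-.065))])
for n in("side",):
    p=cv2.imread("pics/side16.png"); q=cv2.imread("pics/side17.png"); print("diff since side16",cv2.absdiff(p,q).max())
E
```

```text
clock: 20.1
clock: 20.72
clock: 21.35
expected bar ends top [array([263.859,  68.482]), array([424.642, 101.068])]
side [array([487.332, 194.567]), array([540.793, 290.929])]
box rim expected [array([185.232, 398.603]), array([382.215, 439.086]), array([424.59 , 229.494])]
diff since side16 7
```

View pics/top17.png

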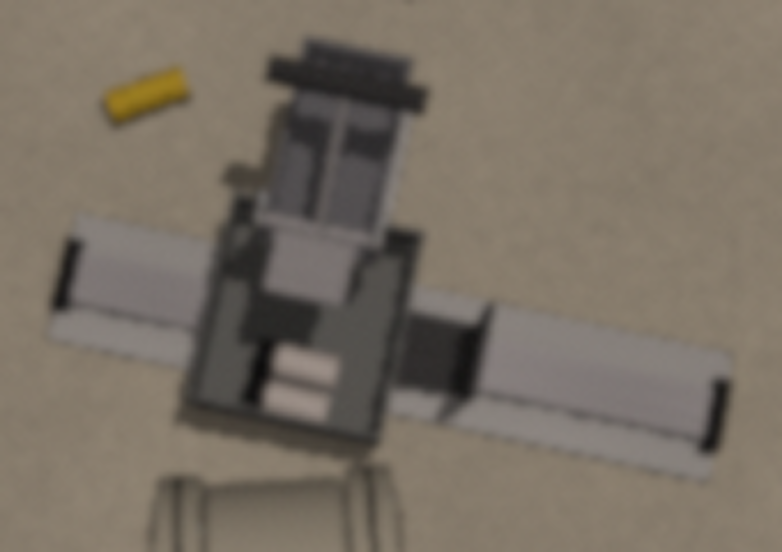

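View pics/side17.png

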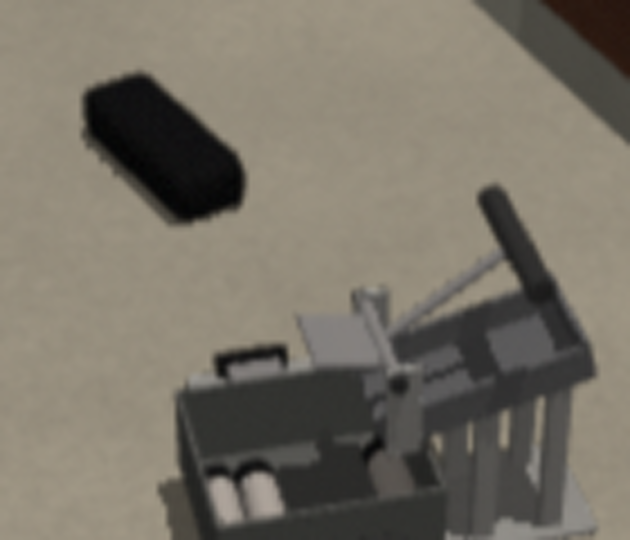

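Everything is still between the two pictures, and the bar and box are where the expected pixels put them. Two tubes are at (305,380) in the top view and the third is at (390,470) in the side view, inside the box. I'll hand the job in.

```bash
python3 -c "
from workcell import bot
bot.job_done(); print(bot.get_obs()['clock'])"
```

```text
the job is handed in; nothing more can be done
the job is handed in; nothing more can be done
```

The job is handed in at about 21.5 s, with the box under the chute mouth, the stop fully open and all three tubes in the box. No verdict came back.

**What I did:** I pushed the box by its plate until it was centred, measuring within about 1 mm. I then swung the stop's bar up and over with the shut fingers until it fell open, and moved the arm clear.

**Last checks:**
- **Stop:** the bar lies within a few pixels of where a fully open stop should put it in both views.
- **Box and tubes:** the box rim matches the centred position. Two tubes are visible from above. The third is hidden under the chute from above but visible inside the box from the side.
- **Stillness:** nothing changed between two side views taken about 2 s apart.
- **Bystanders:** the cup, case and screwdriver look untouched. I judged that by eye and did not measure it.

**What went wrong on the way:**
- **Wedged push:** my first push on the bar pressed at about 103 N on the wrist. That is under the 120 N limit, but I can't rule out that part of it counted against the 40 N limit for the gripper's body.
- **TCP disagreement:** in the side view the shut fingertips sat about 20 mm above the reported TCP. I went by the picture, pushed lower, and after that the force was about 7 N.
- **Joint limit:** one approach stopped short because the last joint reached its limit. I turned the tool half round to get past it.

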